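# Pin the gate of a bottle rack shut

## Task

Swing the green gate of the bottle rack shut against its stop so that the hole in its end knuckle lines up over the hole in the rack's knuckle, then take the orange-headed hinge pin from its white parking block and thread it down through both knuckles until its head is fully home. Leave the pin and the gate resting there and do not disturb the bottles, the tin or the bowl.

Things in the scene. Friction and masses are not known exactly. Their poses are not given: they have to be found in the camera images.
- gate (a joint): green gate of the steel bottle rack, a bar 6 mm thick and 20 mm high (57 to 77 mm above the table) that swings level about an upright hinge; 0 = shut against its stop, where its end knuckle lies exactly over the rack's knuckle; growing values swing it open, anticlockwise seen from above, up to 1.2 rad. It moves with light friction (about 0.06 N m) and stays where it is left.
- gate_hinge (a point): point on the gate's upright hinge axis, 80 mm above the table. x axis of the frame: from the gate's end knuckle towards the hinge, along the gate (turns with the gate); z up
- gate_post (a point): centre of the part of the gate's black grab post above the bar, 104 mm above the table: an upright round post 14 mm in diameter, reaching from the bar's top (77 mm) to 121 mm above the table, 115 mm from the hinge axis
- upper_hole (a point): centre of the hole's mouth in the green knuckle at the gate's end, 80 mm above the table, 200 mm from the hinge axis. Upright tube 22 mm high (58 to 80 mm above the table) of 28 mm outer diameter, bore 15 mm, countersunk to about 23 mm over its top 6 mm, where its outside flares to 36 mm
- lower_hole (a point): centre of the hole's mouth in the dark steel knuckle fixed on the rack, 52 mm above the table: the same tube, 30 to 52 mm above the table, fixed. x axis of the frame: along the shut gate towards its hinge; y: across the gate, into the rack; z up
- pin_grip (a point): centre of the grip of the loose hinge pin: an upright orange cylinder 22 mm in diameter and 27 mm high (65 to 92 mm above the pin's tip) over a 32 mm wide, 5 mm thick orange flange. This point lies on the pin's axis, 79 mm above its tip. z axis: along the pin, from tip to head. The pin weighs about 80 g and starts upright in the white block
- pin_tip (a point): lower end of the steel pin, on its axis: shaft 12 mm in diameter, 60 mm long from the tip to the underside of the flange, tapered to 6 mm over the lowest 12 mm. With the flange home on the gate's knuckle the tip is 20 mm above the table and 32 mm below lower_hole
- pin_block: fixed white parking block, 56 x 56 x 66 mm, with an upright 17 mm hole through its middle in which the pin stands at first, flange on the block's top; origin at the centre of its underside
- rack: fixed stainless bottle rack, 260 x 150 mm base plate, low walls 56 mm high on three sides, the gate on the fourth; origin at the centre of its underside. In its frame the shut gate runs along x at y = -60 mm from the hinge at x = 115 mm to the knuckle at x = -85 mm, and opens to -y
- bottle0: amber bottle with black cap, 54 mm in diameter, 118 mm high, standing in the rack near the knuckle end; origin under its base
- bottle1: the same, in the middle of the rack
- bottle2: the same, near the hinge end of the rack
- tin: low steel tin, 58 mm in diameter, 58 mm high, standing near the white block; origin under its base
- bowl: steel bowl, 140 mm in diameter, 55 mm high, to the right side of the table; origin under its base
Things that resemble listed ones, but are neither listed nor needed, are in the scene too. Leave any purple or red look-alike of the pin_block alone.

How it is judged:
By the outcome, as a careful person would: the job done as asked, in the order asked, and still so for the second after the job is handed in, with the robot touching nothing.
It also fails if it takes over 61 s, if anything falls off the work surface, if the arm or the gripper's body presses on something with over 40 N, if the wrist force passes 120 N, or if a joint passes its speed limit or range.

## Robot

A 7-joint arm with a two-finger parallel gripper is mounted at the origin on the work surface. World frame = base frame: x ahead of the robot, y to its left, z up, the work surface at z = 0. Lengths are in m, angles in rad, forces in N, time in s.
With the tool pointing down it reaches from about 0.4 to 0.85 m from the base axis. Payload 10.4 kg.
Tool frame: the origin (TCP) lies at the very end of the fingers, on their centre line; the grasp point (between the pads) lies 19 mm behind it; x points along the fingers, z is the direction in which the jaws open and shut, and the axes are right-handed (so a half turn about x gives the same grasp; the last joint's range is limited). The gripper opens to 85 mm and grips with 20 to 120 N. Pads are 22 mm wide; open, the fingers measure 114 mm over their backs; the gripper's body (76 mm by 85 mm) begins 54 mm behind the grasp point. The pads swing forward as they close: fully open they stand 13 mm farther back than shut.
Start: joints at [1.093, 0.332, -0.065, 1.46, 0.022, 1.35, -0.088], TCP at [0.275, -0.561, 0.231] pointing down, gripper open.
Joint ranges: [-2.6, 2.6], [-0.5, 2.12], [-1.47, 1.34], [0.16, 2.42], [-1.27, 4.41], [0.06, 2.06], [-2.6, 2.6]. Speed limits (rad/s): [2.22, 2.22, 2.79, 2.79, 3.14, 3.14, 3.14].

## Interface

Orientations are given as a unit quaternion [x, y, z, w].
In Python, from rig import read_state, grab_frame, finish_job, spot_in, regions_of, spot_point gives the robot as it stands. The module is installed in compiled form; this text tells all that it offers.
- The arm moves only by the tool drive_tool, never from a script. Its argument "increments" is one flat list of numbers, 7 for each row, row after row: the opening, from 0 (shut) to 1 (fully open), then the shift along the tool's x, y, z in mm, then the turn, a rotation vector about the tool's x, y, z in rad. A call has 1 to 10 rows; each row shifts and turns the commanded pose from where the row before left it, along the tool's axes as they then stand; what a row does not reach is not made up. A row lasts 1/12 s, in which the tool goes at most 41.7 mm and 7.16 degrees, less where a joint would pass 70% of its speed; a pose out of reach is approached as far as the arm can. A call with a gripper value outside its range is refused whole. The fingers move at their own pace and stop on an object; "newtons" is the grip in N (left out, the last holds). Time passes only in rows, so rows that do not move let the fingers close. It gives the time, the measured TCP pose, the force and the opening at its end, in the units of the state.
- read_state(): the state, without advancing time (a new reading comes with each control period).
- grab_frame(name): name is "side" or "top"; returns a dict with "color" (400x640x3 uint8, blue, green, red), "intrinsics" (3x3 intrinsics, pixels), "rvec" (rotation vector, rad) and "tvec" (3), from world to camera coordinates, as OpenCV has them. Camera axes: x right, y down, z forward; pixel columns grow to the right and rows downward; lengths in m; the calibration is good to about 2 mm. A picture is of the moment at which its call begins. There is no depth.
- finish_job(): hands the job in, once; it reports no verdict.
Trained networks look in a picture, given as the dict that the camera call returned (one of the last four; its "shot" number tells which), for a name from the list of things; names that differ only in an ending like _2 or _b are one class to them, and where a whole thing is asked for, a point or a joint stands for the part that bears it (a point fixed in the world has none). Each returns a list of dicts, best first, with "conf" (0 to 1); they miss things now and then, are a little off and sometimes report something else, mostly with a low value. They report only what shows in the picture. A call takes as long as a camera call. They do not tell look-alikes from the thing itself.
- spot_in(picture, query): "extent" ([left, top, right, bottom] in pixels, round what is visible of it).
- regions_of(picture, query): "mask" (400x640 bool, what is visible of it) and "extent" ([left, top, right, bottom] in pixels, round what is visible of it).
- spot_point(picture, query): "uv" ([column, row] in pixels: a listed point, or the origin of a listed thing).
The state is a dict: "time_s": time; "joints": joint angles; "dq": joint speeds; "tau": joint torques, N m; "tcp_pos": TCP position; "eef_rot": TCP orientation; "force": force on the tool from outside, world axes, zero at the start; "moment": the same for the moment, N m; "opening": finger opening in m.
Only numpy, scipy, OpenCV 4.12 (cv2) and the standard library are available. Lean on these libraries where they do the work, as an engineer would, in place of code of your own. Each camera call takes 0.05 s, during which the arm holds its last target.

## Working session

There is one attempt and no reset: what is moved stays moved. The work goes in short steps, Python scripts to look and compute and a tool call to move; the robot and the scene stay as the last step left them, time stands still between calls to the robot, and variables do not carry over. Pictures are saved under pics/ and viewed, and the job is handed in when it is done.

Besides the shell and the picture viewer there is one more tool, called after "Call:" as a command line: name --argument value ..., lists and objects as JSON in quotes. drive_tool: Moves the arm, as the interface text tells. Its arguments: {"type":"object","properties":{"increments":{"type":"array"},"newtons":{"type":"number"}},"required":["increments"]}

```bash
mkdir -p pics; python3 - <<'E'
from rig import *
import cv2
s=read_state()
for k in ("time_s","tcp_pos","eef_rot","force","opening"): print(k,s[k])
for n in ("side","top"):
    f=grab_frame(n); cv2.imwrite(f"pics/{n}0.png",f["color"]); print(n,f["shot"],f["rvec"],f["tvec"],f["intrinsics"])
    for q in ["gate_hinge","gate_post","upper_hole","lower_hole","pin_grip","pin_tip","pin_block","rack","bottle0","tin","bowl"]:
        print(q,[( [round(float(v)) for v in d["uv"]],round(d["conf"],2)) for d in spot_point(f,q)][:4])
E
```

```text
time_s 0.0
tcp_pos [ 0.27441527 -0.56112542  0.23052456]
eef_rot [ 0.37464802  0.6002832  -0.37413569  0.59943426]
force [ 3.69930985e-01  3.44833225e-04 -1.29313381e+00]
opening 0.08522446891344228
side 1 [ 0.51333304 -2.79607847  1.04571127] [0.50596197 0.31600656 1.11981911] [[495.98526206   0.         315.53220526]
 [  0.         495.98526206 196.76209925]
 [  0.           0.           1.        ]]
gate_hinge [([265, 238], 0.68)]
gate_post [([317, 232], 0.58)]
upper_hole [([351, 232], 0.59)]
lower_hole [([337, 288], 0.67), ([349, 235], 0.35)]
pin_grip [([324, 161], 0.67)]
pin_tip []
pin_block [([352, 203], 0.85), ([297, 210], 0.83), ([322, 180], 0.78), ([324, 143], 0.74)]
rack [([295, 296], 0.91)]
bottle0 [([308, 326], 0.72), ([255, 291], 0.63)]
tin []
bowl [([385, 148], 0.72)]
top 2 [ 2.17235426 -2.15125886  0.11114624] [-0.14506513  0.61295699  0.88108866] [[365.08870963   0.         321.40479358]
 [  0.         365.08870963 200.41665401]
 [  0.           0.           1.        ]]
gate_hinge [([253, 180], 0.62)]
gate_post [([272, 223], 0.87)]
upper_hole [([290, 259], 0.96), ([204, 247], 0.34)]
lower_hole [([233, 258], 0.89)]
pin_grip [([385, 197], 0.7)]
pin_tip []
pin_block [([326, 193], 0.97), ([430, 184], 0.94), ([378, 201], 0.67), ([354, 243], 0.65)]
rack [([224, 222], 0.81)]
bottle0 [([205, 247], 0.95), ([214, 215], 0.81), ([227, 188], 0.79)]
tin [([399, 250], 0.72)]
bowl [([449, 250], 0.96)]
```

View pics/side0.png

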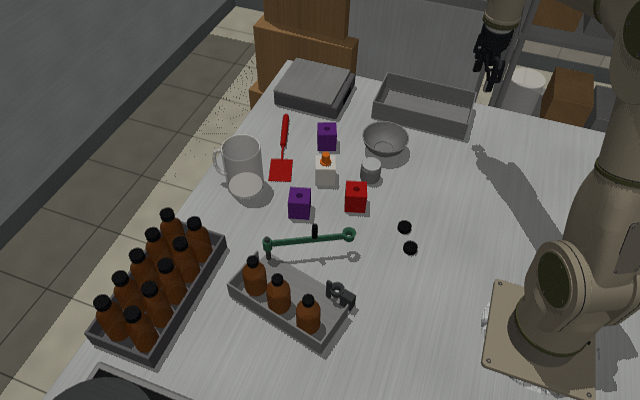

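View pics/top0.png

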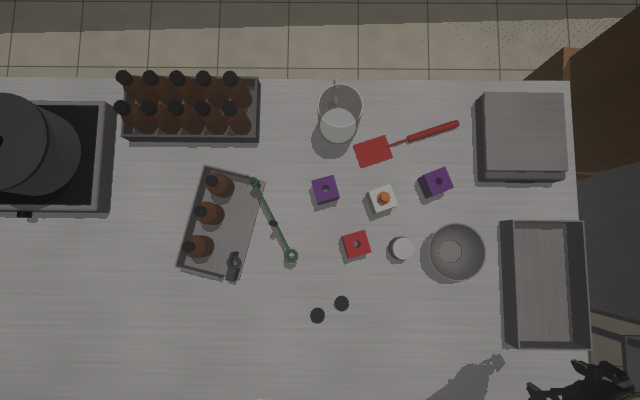

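```bash
python3 - <<'E'
import cv2
f=cv2.imread("pics/top0.png"); cv2.imwrite("pics/top0z.png",cv2.resize(f[140:290,180:480],(780,390),interpolation=cv2.INTER_CUBIC))
f=cv2.imread("pics/side0.png"); cv2.imwrite("pics/side0z.png",cv2.resize(f[100:350,220:440],(660,600*1),interpolation=cv2.INTER_CUBIC))
E
```

```text
(no output)
```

View pics/top0z.png

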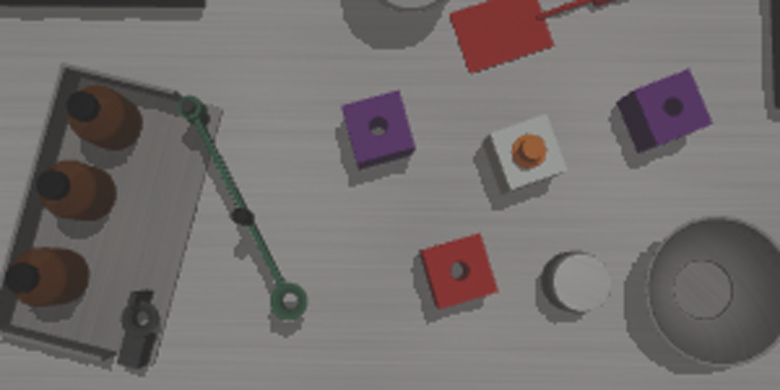

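View pics/side0z.png

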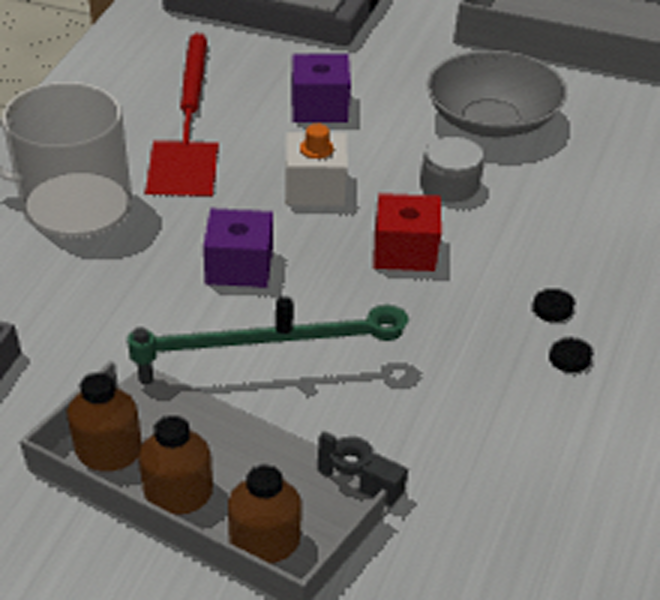

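The pin is the only orange-headed piece, in the white block at top (382,199) and side (324,165). The purple blocks at top (326,190) and (437,182) and the red one at (356,244) are the look-alikes; none of them is white or holds a pin.

```bash
cat > h.py <<'E'
from rig import *
import cv2, numpy as np
def P(f):
    R,_=cv2.Rodrigues(np.array(f["rvec"],float)); return np.array(f["intrinsics"]),R,np.array(f["tvec"],float).ravel()
def plane(f,uv,z):
    K,R,t=P(f); d=R.T@np.linalg.inv(K)@np.array([uv[0],uv[1],1]); c=-R.T@t
    return c+d*(z-c[2])/d[2]
def proj(f,X):
    K,R,t=P(f); p=(K@(R@np.asarray(X,float).reshape(-1,3).T+t[:,None])).T; return p[:,:2]/p[:,2:]
def tri(f,g,a,b):
    K,R,t=P(f);K2,R2,t2=P(g)
    X=cv2.triangulatePoints(K@np.c_[R,t],K2@np.c_[R2,t2],np.array(a,float),np.array(b,float)).ravel(); return X[:3]/X[3]
E
python3 - <<'E'
from h import *
f=grab_frame("side"); g=grab_frame("top")
np.set_printoptions(precision=4,suppress=True)
for q,z in [("gate_hinge",.08),("gate_post",.104),("upper_hole",.08),("lower_hole",.052),("pin_grip",.085),("rack",0),("bottle0",0),("tin",0),("bowl",0),("pin_block",0)]:
    A=spot_point(f,q);B=spot_point(g,q)
    print(q)
    for d in A[:4]: print("  side",d["uv"],round(d["conf"],2),plane(f,d["uv"],z)[:2])
    for d in B[:4]: print("  top",d["uv"],round(d["conf"],2),plane(g,d["uv"],z)[:2])
    if len(A)and len(B): print("  tri",tri(f,g,A[0]["uv"],B[0]["uv"]))
for n,ff in (("side",f),("top",g)):
    K,R,t=P(ff); print(n,"cam",-R.T@t)
E
```

```text
gate_hinge
  side [265.7, 239.6] 0.92 [0.6589 0.0268]
  top [254.4, 179.9] 0.93 [0.6571 0.0214]
  top [224.6, 221.5] 0.61 [0.5569 0.0889]
  tri [0.6599 0.023  0.0742]
gate_post
  side [313.8, 228.6] 0.9 [ 0.5568 -0.0284]
  top [270.9, 223.4] 0.58 [ 0.5524 -0.0242]
  top [254.5, 181.8] 0.32 [0.6486 0.0164]
  tri [ 0.5542 -0.0245  0.1098]
upper_hole
  side [351.9, 234.0] 0.73 [ 0.4711 -0.0635]
  top [292.5, 259.2] 0.8 [ 0.4705 -0.0733]
  tri [ 0.4718 -0.0719  0.0689]
lower_hole
  side [336.9, 291.5] 0.7 [0.4578 0.0835]
  top [231.9, 260.3] 0.83 [0.4649 0.0752]
  tri [0.4612 0.0773 0.0403]
pin_grip
  side [325.6, 161.1] 0.61 [ 0.6132 -0.2701]
  side [279.3, 303.5] 0.25 [0.5597 0.1745]
  top [387.6, 197.5] 0.59 [ 0.617  -0.2957]
  top [214.5, 215.1] 0.37 [0.5715 0.112 ]
  tri [ 0.6224 -0.3009  0.0528]
rack
  side [292.1, 297.9] 0.71 [0.559  0.1085]
  top [225.2, 223.1] 0.63 [0.5567 0.109 ]
  tri [0.558  0.109  0.0013]
bottle0
  side [309.2, 322.7] 0.9 [0.4983 0.1535]
  side [253.3, 290.0] 0.89 [0.6539 0.122 ]
  side [278.5, 303.4] 0.84 [0.5834 0.1334]
  top [228.4, 187.1] 0.91 [0.6507 0.
[... 177 characters left out ...]
[372.2, 178.4] 0.63 [ 0.4903 -0.3335]
  top [399.8, 251.2] 0.56 [ 0.4894 -0.3403]
  tri [ 0.4908 -0.3416 -0.0084]
bowl
  side [385.3, 150.4] 0.56 [ 0.4858 -0.4602]
  top [446.6, 249.2] 0.89 [ 0.4957 -0.4597]
  tri [ 0.4895 -0.462  -0.0028]
pin_block
  side [353.8, 207.2] 0.87 [ 0.5072 -0.2111]
  side [327.4, 143.5] 0.7 [ 0.6604 -0.4249]
  side [297.8, 213.0] 0.64 [ 0.6429 -0.1367]
  side [323.5, 180.2] 0.56 [ 0.6192 -0.2759]
  top [322.3, 191.7] 0.91 [ 0.6408 -0.1409]
  top [351.1, 244.1] 0.9 [ 0.5062 -0.216 ]
  top [430.9, 186.0] 0.7 [ 0.6584 -0.4233]
  top [378.3, 198.2] 0.55 [ 0.6252 -0.2864]
  tri [ 0.5426 -0.1483  0.0798]
side cam [0.3134 0.6447 1.0469]
top cam [ 0.5144 -0.1458  0.9419]
```

```bash
cat > fit.py <<'E'
from h import *
from scipy.optimize import minimize
from scipy.spatial.transform import Rotation as Ro
def cyl(x,y,z0,z1,r,r1=None):
    a=np.linspace(0,2*np.pi,32,endpoint=False); r1=r if r1 is None else r1
    return np.vstack([np.c_[x+r*np.cos(a),y+r*np.sin(a),0*a+z0],np.c_[x+r1*np.cos(a),y+r1*np.sin(a),0*a+z1]])
def ren(f,parts,holes=()):
    S=8; im=np.zeros((400,640),np.uint8)
    def fp(X,v):
        h=cv2.convexHull(proj(f,X).astype(np.float32)); cv2.fillConvexPoly(im,np.round(h*2**4).astype(np.int32),v,cv2.LINE_AA,4)
    for X in parts: fp(X,255)
    for X in holes: fp(X,0)
    return im/255.
def omask(f):
    h=cv2.cvtColor(f["color"],cv2.COLOR_BGR2HSV); return ((h[...,0]>=7)&(h[...,0]<=18)&(h[...,1]>150)&(h[...,2]>90)).astype(float)
def gmask(f):
    h=cv2.cvtColor(f["color"],cv2.COLOR_BGR2HSV); return ((h[...,0]>=60)&(h[...,0]<=95)&(h[...,1]>60)).astype(float)
E
python3 - <<'E'
from fit import *
np.set_printoptions(precision=4,suppress=True)
f=grab_frame("side"); g=grab_frame("top")
def box(m,u,v,r=25):
    o=np.zeros_like(m); o[v-r:v+r,u-r:u+r]=m[v-r:v+r,u-r:u+r]; return o
mf=box(omask(f),324,163,15); mg=box(omask(g),385,199,15); print("orange px",mf.sum(),mg.sum())
def cost(p,fs):
    c=0
    for ff,m in fs:
        r=ren(ff,[cyl(p[0],p[1],.066,.071,.016),cyl(p[0],p[1],.071,.098,.011)]); c+=np.abs(cv2.GaussianBlur(r,(5,5),1)-cv2.GaussianBlur(m,(5,5),1)).sum()/ (m.sum()+1)
    return c
x0=[.616,-.284]
for nm,fs in (("side",[(f,mf)]),("top",[(g,mg)]),("both",[(f,mf),(g,mg)])):
    r=minimize(cost,x0,args=(fs,),method="Nelder-Mead",options=dict(initial_simplex=[[.616,-.284],[.626,-.284],[.616,-.274]],xatol=1e-4,fatol=1e-4)); print("pin",nm,r.x,r.fun)
Gf=box(gmask(f),310,238,70); Gg=box(gmask(g),272,220,60); print("green px",Gf.sum(),Gg.sum())
cv2.imwrite("pics/masks.png",np.hstack([Gf[180:300,220:400],Gg[140:260+20,200:340][:120]])*255)
def gate(p):
    hx,hy,a=p; d=np.array([np.cos(a),np.sin(a)]); n=np.array([-d[1],d[0]]); H=np.array([hx,hy]); k=H+.2*d
    bar=np.array([[*(H+s*d+w*n),z] for s in(0,.188) for w in(-.003,.003) for z in(.057,.077)])
    return [bar,cyl(*k,.058,.074,.014),cyl(*k,.074,.080,.014,.018)],[cyl(*k,.0799,.08,.0095)]
def gc(p,fs):
    c=0
    for ff,m,hm in fs:
        r=ren(ff,*gate(p)); w=hm
        c+=(w*np.abs(cv2.GaussianBlur(r,(5,5),1)-cv2.GaussianBlur(m,(5,5),1))).sum()/(m.sum()+1)
    return c
def wm(ff):  # ignore hinge collar and post
    w=np.ones((400,640)); 
    for X,rad in (((.658,.0235,.075),14),((.5545,-.026,.1),11)):
        u=proj(ff,X)[0]; cv2.circle(w,tuple(int(round(v)) for v in u),rad,0,-1)
    return w
FS=[(f,Gf,wm(f)),(g,Gg,wm(g))]
x0=np.array([.658,.0235,np.pi+.457])
for nm,fs in (("side",FS[:1]),("top",FS[1:]),("both",FS)):
    r=minimize(gc,x0,args=(fs,),method="Nelder-Mead",options=dict(initial_simplex=x0+np.array([[-.004,-.004,-.03],[.008,0,0],[0,.008,0],[0,0,.06]]),xatol=1e-4,fatol=1e-4,maxiter=600)); p=r.x
    d=np.array([np.cos(p[2]),np.sin(p[2])]); print("gate",nm,p,"knuckle",p[:2]+.2*d,"post",p[:2]+.115*d,r.fun)
s=read_state(); print("Rtool\n",Ro.from_quat(s["eef_rot"]).as_matrix(), s["time_s"])
E
```

```text
orange px 118.0 71.0
pin side [ 0.6208 -0.2863] 0.352268664202464
pin top [ 0.6207 -0.2874] 1.4182461873638346
pin both [ 0.6212 -0.2874] 1.7822501260392114
green px 667.0 205.0
gate side [0.6597 0.0256 3.6256] knuckle [ 0.4827 -0.0675] post [ 0.5579 -0.0279] 0.340532935496115
gate top [0.6572 0.0243 3.6221] knuckle [ 0.4799 -0.0681] post [ 0.5552 -0.0288] 0.9340322829513207
gate both [0.6579 0.0263 3.6354] knuckle [ 0.4818 -0.0685] post [ 0.5566 -0.0282] 1.282479042577455
Rtool
 [[ 0.0001  0.8984  0.4393]
 [-0.      0.4393 -0.8984]
 [-1.      0.      0.0001]] 2.4[ WARN:0@4.330] global loadsave.cpp:1063 imwrite_ Unsupported depth image for selected encoder is fallbacked to CV_8U.
```

View pics/masks.png

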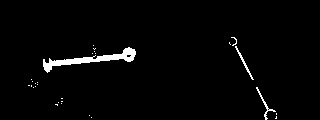

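Call:
drive_tool --increments '[0.0,0,0,0,-0.12,0,0,0.0,0,0,0,-0.12,0,0,0.0,0,0,0,-0.12,0,0,0.0,0,0,0,-0.12,0,0,0.0,0,0,0,-0.12,0,0,0.0,0,0,0,-0.12,0,0,0.0,0,0,0,-0.12,0,0]' --newtons 40

```text
time_s: 2.98
tcp_pos: [0.2746, -0.5615, 0.2314]
eef_rot: [0.095, 0.701, -0.095, 0.701]
force: [0.2, 0.3, -0.1]
opening: 0.001
```

Call:
drive_tool --increments '[0,0,30,7,0,0,0,0,0,30,7,0,0,0,0,0,30,7,0,0,0,0,0,30,7,0,0,0,0,0,30,7,0,0,0,0,0,30,7,0,0,0,0,0,30,7,0,0,0,0,0,30,7,0,0,0,0,0,30,7,0,0,0,0,0,30,7,0,0,0]'

```text
time_s: 3.82
tcp_pos: [0.4242, -0.2906, 0.2315]
eef_rot: [0.097, 0.7, -0.097, 0.701]
force: [0.7, 0.2, -0.8]
opening: -0.0002
```

```bash
cat > go.py <<'E'
from fit import *
def to(x,y,z,yawdeg=-15.5):
    s=read_state(); R=Ro.from_quat(s["eef_rot"]).as_matrix()
    d=R.T@(np.array([x,y,z])-s["tcp_pos"])*1000
    th=np.radians(yawdeg); Rt=np.array([[0,-np.sin(th),np.cos(th)],[0,np.cos(th),np.sin(th)],[-1,0,0]])
    print("t",round(s["time_s"],2),"tcp",np.round(s["tcp_pos"],4),"open",round(s["opening"],4),"F",np.round(s["force"],2),"\n need mm",np.round(d,1),"rotvec",np.round(Ro.from_matrix(R.T@Rt).as_rotvec(),3))
E
python3 -c "
from go import *
to(.5385,-.0773,.088)"
```

```text
t 3.82 tcp [ 0.4242 -0.2906  0.2315] open -0.0002 F [ 0.72  0.21 -0.83] 
 need mm [143.5 236.4  51.8] rotvec [-0.006  0.     0.   ]
```

Call:
drive_tool --increments '[0,0,30,6.5,0,0,0,0,0,30,6.5,0,0,0,0,0,30,6.5,0,0,0,0,0,30,6.5,0,0,0,0,0,30,6.5,0,0,0,0,0,30,6.5,0,0,0,0,0,30,6.5,0,0,0,0,0,26,6,0,0,0,0,0,0,0,0,0,0]'

```text
time_s: 4.57
tcp_pos: [0.5393, -0.0727, 0.2316]
eef_rot: [0.096, 0.7, -0.094, 0.701]
force: [-0.2, -0.5, -0.1]
opening: -0.0004
```

Call:
drive_tool --increments '[0,25,0,0,0,0,0,0,25,0,0,0,0,0,0,25,0,0,0,0,0,0,25,0,0,0,0,0,0,25,0,0,0,0,0,0,18,0,0,0,0,0,0,0,0,0,0,0,0]'

```text
time_s: 5.15
tcp_pos: [0.535, -0.0792, 0.0847]
eef_rot: [0.097, 0.702, -0.097, 0.698]
force: [-1.2, 1.0, 0.4]
opening: -0.0001
```

```bash
python3 -c "
from go import *
to(.5385,-.0773,.088)
for n in ('side','top'): cv2.imwrite(f'pics/{n}1.png',grab_frame(n)['color'][100:350,180:480])
a=cv2.imread('pics/side1.png');b=cv2.imread('pics/top1.png');cv2.imwrite('pics/c1.png',np.hstack([a,b]))
"
```

```text
t 5.15 tcp [ 0.535  -0.0792  0.0847] open -0.0001 F [-1.2   1.02  0.38] 
 need mm [-3.3  2.8  2.8] rotvec [-0.006 -0.006  0.001]
```

View pics/c1.png

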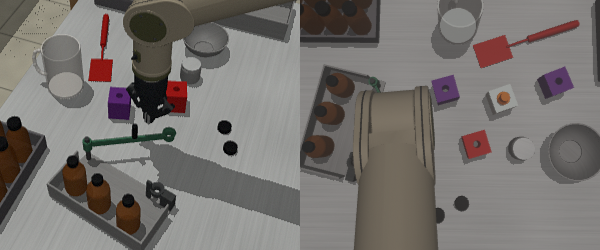

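Call:
drive_tool --increments '[0,-3,12,0,0,0,0,0,0,10,0,0,0,0,0,0,8,0,0,0,0,0,0,7,-1,0,0,0,0,0,7,-2,0,0,0,0,0,7,-2,0,0,0,0,0,7,-2,0,0,0,0,0,7,-2,0,0,0,0,0,7,-2,0,0,0]'

```text
time_s: 6.0
tcp_pos: [0.5467, -0.0057, 0.0914]
eef_rot: [0.097, 0.7, -0.097, 0.701]
force: [-0.4, -1.6, -0.2]
opening: -0.0004
```

```bash
python3 -c "
from go import *
to(.658-.112*.9636-.018*.267,.0245+.112*.267-.018*.9636,.088)
cv2.imwrite('pics/s2.png',cv2.resize(grab_frame('side')['color'][150:350,200:400],None,fx=3,fy=3))
"
```

```text
t 6.0 tcp [ 0.5467 -0.0057  0.0914] open -0.0004 F [-0.41 -1.57 -0.17] 
 need mm [  3.4  40.7 -13. ] rotvec [-0.005  0.    -0.   ]
```

View pics/s2.png

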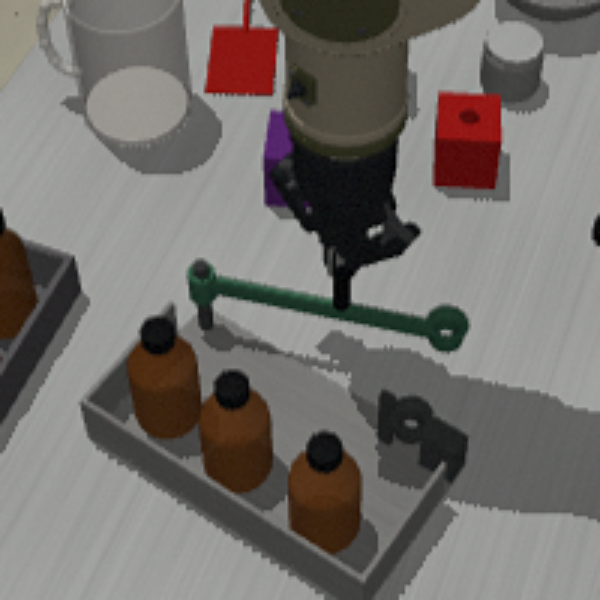

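Call:
drive_tool --increments '[0,0,5,-2,0,0,0,0,0,5,-2,0,0,0,0,0,5,-2,0,0,0,0,0,5,-1,0,0,0,0,0,4,-1,0,0,0,0,0,4,-1,0,0,0,0,0,3,0,0,0,0,0,0,2,0,0,0,0,0,0,0,0,0,0,0]'

```text
time_s: 6.8
tcp_pos: [0.547, 0.0282, 0.0913]
eef_rot: [0.097, 0.7, -0.097, 0.7]
force: [0.1, 1.1, 0.0]
opening: -0.0001
```

Call:
drive_tool --increments '[0,0,1.5,0,0,0,0,0,0,1.5,0,0,0,0,0,0,1.5,0,0,0,0]'

```text
time_s: 7.05
tcp_pos: [0.5482, 0.0318, 0.0913]
eef_rot: [0.097, 0.7, -0.097, 0.7]
force: [0.1, -0.8, -1.7]
opening: 0.0001
```

Call:
drive_tool --increments '[0,0,1.5,0,0,0,0,0,0,1.5,0,0,0,0,0,0,0,0,0,0,0]'

```text
time_s: 7.3
tcp_pos: [0.549, 0.0352, 0.0913]
eef_rot: [0.097, 0.7, -0.097, 0.7]
force: [0.4, 1.0, -0.1]
opening: 0.0
```

```bash
python3 -c "
from go import *
to(.658-.112*.9636-.018*.267,.0245+.112*.267-.018*.9636,.088)
cv2.imwrite('pics/s3.png',cv2.resize(grab_frame('side')['color'][150:350,200:400],None,fx=3,fy=3))
"
```

```text
t 7.3 tcp [0.549  0.0352 0.0913] open 0.0 F [ 0.36  1.   -0.13] 
 need mm [ 3.3  0.8 -4.1] rotvec [-0.005  0.    -0.   ]
```

View pics/s3.png

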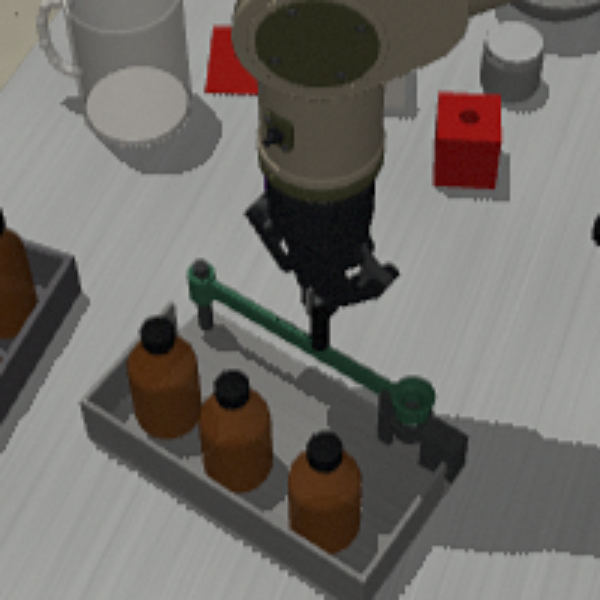

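Call:
drive_tool --increments '[0,0,1,0,0,0,0,0,0,1,0,0,0,0]'

```text
time_s: 7.52
tcp_pos: [0.5495, 0.0358, 0.0912]
eef_rot: [0.097, 0.7, -0.098, 0.7]
force: [-0.8, -5.2, 0.9]
opening: 0.0002
```

Call:
drive_tool --increments '[0,0,1,0,0,0,0,0,0,1,0,0,0,0]'

```text
time_s: 7.68
tcp_pos: [0.5503, 0.0365, 0.0913]
eef_rot: [0.097, 0.7, -0.099, 0.7]
force: [0.7, -8.9, 1.4]
opening: -0.0
```

Call:
drive_tool --increments '[0,0,1,0,0,0,0,0,0,1,0,0,0,0]'

```text
time_s: 7.85
tcp_pos: [0.5509, 0.0371, 0.0914]
eef_rot: [0.097, 0.7, -0.1, 0.7]
force: [-2.3, -14.9, 5.1]
opening: -0.0003
```

```bash
python3 -c "
from go import *
to(.549,.0352,.088)
cv2.imwrite('pics/s4.png',cv2.resize(grab_frame('side')['color'][220:320,250:400],None,fx=5,fy=5,interpolation=2))
"
```

```text
t 7.85 tcp [0.5509 0.0371 0.0914] open -0.0003 F [ -2.25 -14.87   5.11] 
 need mm [ 3.4 -2.3 -1.3] rotvec [-0.008  0.001  0.004]
```

View pics/s4.png

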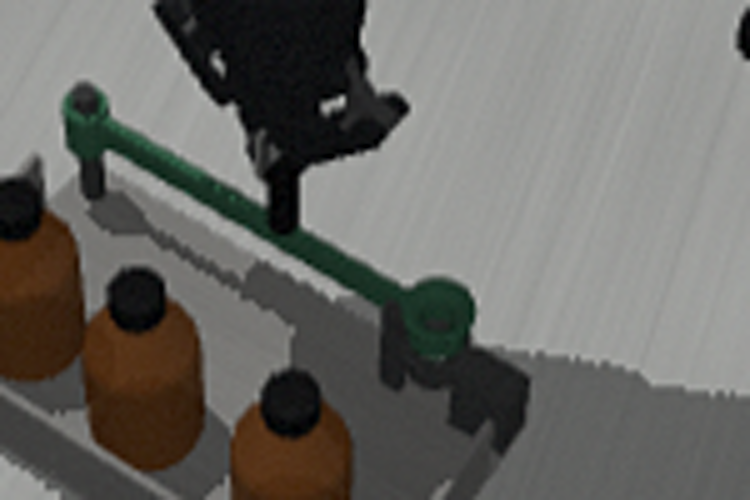

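Call:
drive_tool --increments '[0,0,-4,0,0,0,0,0,0,-8,0,0,0,0,0,0,-20,0,0,0,0,0,0,-30,0,0,0,0,0.6,-20,-30,0,0,0,0,0.6,-20,-30,0,0,0,0,0.6,-20,-30,0,0,0,0,0.6,-20,-30,0,0,0,0,0.6,0,-30,0,0,0,0,0.6,0,0,0,0,0,0]'

```text
time_s: 8.73
tcp_pos: [0.4912, -0.1701, 0.1723]
eef_rot: [0.099, 0.699, -0.101, 0.701]
force: [-0.8, -1.8, -0.0]
opening: 0.0514
```

```bash
python3 - <<'E'
from go import *
np.set_printoptions(precision=4,suppress=True)
f=grab_frame("side"); g=grab_frame("top")
to(.620,-.287,.150)
cv2.imwrite('pics/s5.png',cv2.resize(f['color'][210:330,250:400],None,fx=5,fy=5,interpolation=2))
cv2.imwrite('pics/t5.png',cv2.resize(g['color'][150:300,180:330],None,fx=4,fy=4,interpolation=2))
for q,z in [("gate_hinge",.08),("gate_post",.104),("upper_hole",.08),("lower_hole",.052)]:
    for ff,n in ((f,"side"),(g,"top")):
        for d in spot_point(ff,q)[:2]: print(q,n,d["uv"],round(d["conf"],2),plane(ff,d["uv"],z)[:2])
E
```

```text
t 8.83 tcp [ 0.4923 -0.1643  0.1712] open 0.0515 F [ 0.32  0.26 -0.85] 
 need mm [ 21.2 -82.8 156.5] rotvec [-0.008  0.    -0.   ]
gate_hinge side [268.7, 238.4] 0.63 [0.6536 0.021 ]
gate_hinge top [249.0, 183.9] 0.73 [0.6473 0.034 ]
gate_hinge top [202.5, 247.8] 0.36 [0.4947 0.1384]
gate_post side [305.5, 258.4] 0.82 [0.5445 0.0576]
gate_post side [263.3, 240.0] 0.28 [0.655  0.0452]
gate_post top [233.9, 226.5] 0.95 [0.5445 0.0606]
gate_post top [252.9, 180.6] 0.74 [0.6514 0.0202]
upper_hole side [339.4, 282.4] 0.96 [0.456  0.0753]
upper_hole side [382.6, 150.2] 0.47 [ 0.4799 -0.3738]
upper_hole top [227.7, 265.7] 0.56 [0.4539 0.0776]
upper_hole top [233.3, 226.6] 0.46 [0.5451 0.0679]
lower_hole side [335.7, 291.1] 0.88 [0.4607 0.0835]
lower_hole top [232.3, 257.3] 0.96 [0.4721 0.0745]
```

View pics/s5.png

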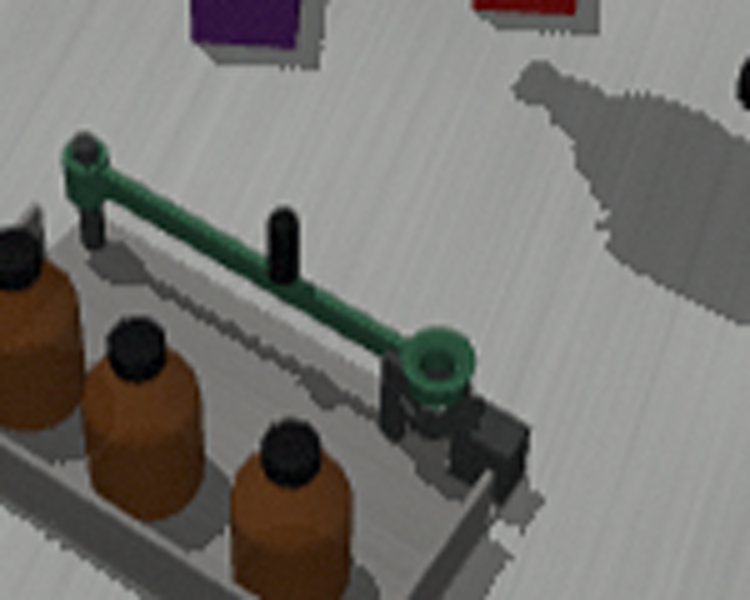

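View pics/t5.png

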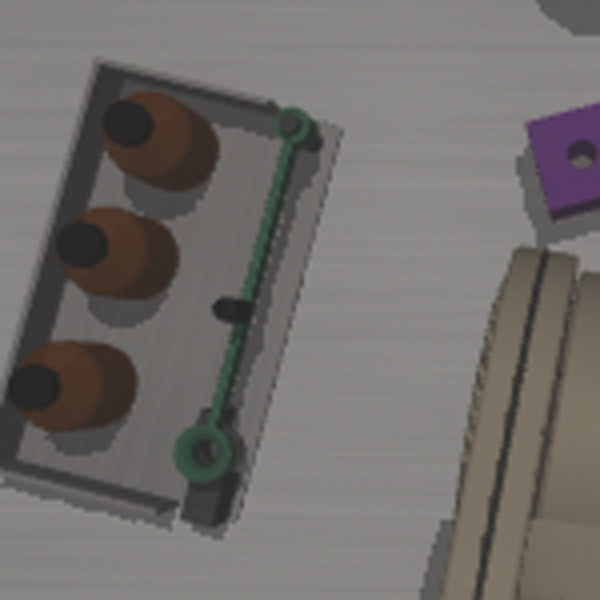

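```bash
python3 - <<'E'
from go import *
np.set_printoptions(precision=4,suppress=True)
f=grab_frame("side"); g=grab_frame("top")
for n,ff,k,h in (("top",g,(230.6,262.9),(252.4,180.6)),("side",f,(337.3,281.),(266.8,239.6))):
    a=plane(ff,k,.08)[:2];b=plane(ff,h,.08)[:2]; print(n,a,b,np.linalg.norm(a-b),np.degrees(np.arctan2(*(b-a)[::-1])))
mk=[]
# ring silhouette fit
def box(m,X,r):
    o=np.zeros((400,640));return o
for n,ff in (("top",g),("side",f)):
    hsv=cv2.cvtColor(ff["color"],cv2.COLOR_BGR2HSV); m=((hsv[...,0]>=55)&(hsv[...,0]<=100)&(hsv[...,1]>45)).astype(float)
    w=np.zeros((400,640)); u=proj(ff,(.4615,.0775,.075))[0]; cv2.circle(w,tuple(int(round(v)) for v in u),15,1,-1)
    ff["m"]=m; ff["w"]=w
    cv2.imwrite(f"pics/m_{n}.png",m*255)
def parts(p):
    x,y,th=p; d=np.array([np.cos(th),np.sin(th)]);nn=np.array([-d[1],d[0]]);K=np.array([x,y])
    bar=np.array([[*(K+s*d+q*nn),z] for s in(.012,.2) for q in(-.003,.003) for z in(.057,.077)])
    return [bar,cyl(x,y,.058,.074,.014),cyl(x,y,.074,.08,.014,.018)]
def cost(p,fs):
    c=0
    for ff in fs:
        m=ff["m"].copy(); 
        # fill hole
        m=cv2.morphologyEx(m,cv2.MORPH_CLOSE,np.ones((5,5)))
        r=ren(ff,parts(p)); c+=(ff["w"]*np.abs(cv2.GaussianBlur(r,(5,5),1)-cv2.GaussianBlur(m,(5,5),1))).sum()/(m*ff["w"]).sum()
    return c
x0=np.array([.4615,.0775,np.radians(-15.5)])
for n,fs in (("top",[g]),("side",[f]),("both",[f,g])):
    r=minimize(cost,x0,args=(fs,),method="Nelder-Mead",options=dict(initial_simplex=x0+np.array([[-.004,-.004,-.03],[.008,0,0],[0,.008,0],[0,0,.06]]),xatol=1e-4,fatol=1e-4)); print(n,r.x[:2],np.degrees(r.x[2]),r.fun)
E
```

```text
top [0.4604 0.0711] [0.6553 0.0261] 0.2000138127241401 -12.993070971613335
side [0.4616 0.0736] [0.6564 0.0258] 0.20058959664300696 -13.770846933304561
top [0.4626 0.071 ] -15.160659297698903 0.6574551965726874
side [0.4627 0.0749] -14.025297723793004 0.27092165941836466
both [0.4627 0.0731] -15.272584175624294 0.9461139755101398[ WARN:0@2.258] global loadsave.cpp:1063 imwrite_ Unsupported depth image for selected encoder is fallbacked to CV_8U.
```

```bash
python3 - <<'E'
from go import *
np.set_printoptions(precision=4,suppress=True)
f=grab_frame("side"); g=grab_frame("top")
cv2.imwrite('pics/pin.png',np.hstack([cv2.resize(f['color'][140:190,300:350],None,fx=8,fy=8,interpolation=2),cv2.resize(g['color'][175:225,355:405],None,fx=8,fy=8,interpolation=2)]))
to(.620,-.287,.150)
E
```

```text
t 9.43 tcp [ 0.4929 -0.1632  0.1713] open 0.0511 F [ 0.68 -0.16 -0.37] 
 need mm [ 21.3 -84.5 156. ] rotvec [-0.005 -0.    -0.   ]
```

View pics/pin.png

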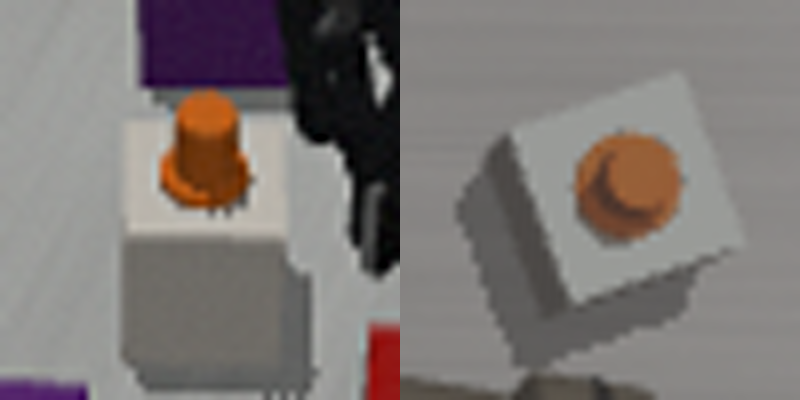

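```bash
python3 - <<'E'
from go import *
f=grab_frame("side"); g=grab_frame("top")
print(plane(g,(384.9,196.8),.098),plane(g,(383,198),.066),plane(f,(325.6,153.3),.098), plane(f,(300+205/8-.4,140+177/8-.4),.071))
E
```

```text
[ 0.61706418 -0.28712548  0.098     ] [ 0.61799721 -0.28787913  0.066     ] [ 0.61937755 -0.28614032  0.098     ] [ 0.61774409 -0.28078081  0.071     ]
```

Call:
drive_tool --increments '[0.6,0,-14,25,0,0,0,0.6,0,-14,25,0,0,0,0.6,0,-14,25,0,0,0,0.6,0,-14,25,0,0,0,0.6,0,-14,25,0,0,0,0.6,0,-14,25,0,0,0,0.6,0,0,4,0,0,0,0.6,20,0,0,0,0,0,0.6,0,0,0,0,0,0,0.6,0,0,0,0,0,0]'

```text
time_s: 10.37
tcp_pos: [0.6173, -0.2855, 0.1503]
eef_rot: [0.097, 0.701, -0.097, 0.699]
force: [0.4, -0.6, 0.4]
opening: 0.0513
```

```bash
python3 - <<'E'
from go import *
f=grab_frame("side")
to(.618,-.2865,.076)
cv2.imwrite('pics/s6.png',cv2.resize(f['color'][100:220,260:400],None,fx=5,fy=5,interpolation=2))
E
```

```text
t 10.42 tcp [ 0.6178 -0.2858  0.1515] open 0.0511 F [0.1  0.01 0.86] 
 need mm [75.5 -0.7  0.5] rotvec [-0.005 -0.001 -0.   ]
```

View pics/s6.png

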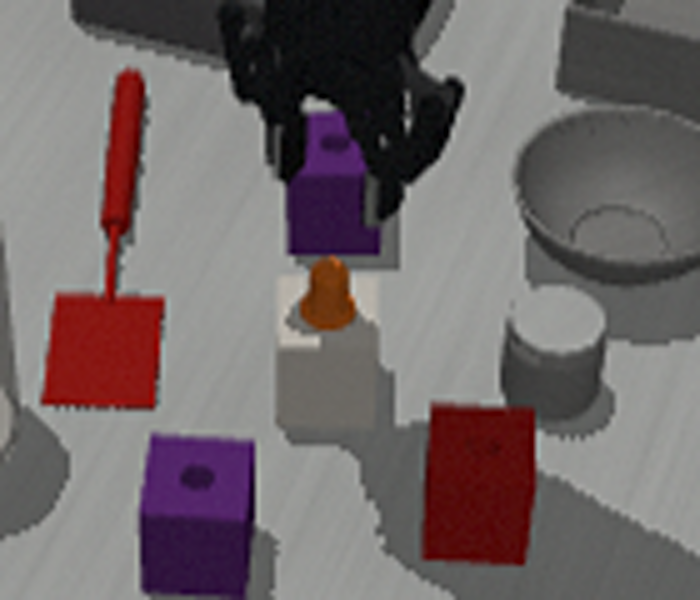

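Call:
drive_tool --increments '[0.6,18,0,0,0,0,0,0.6,18,0,0,0,0,0,0.6,14,0,0,0,0,0,0.6,10,0,0,0,0,0,0.6,8,0,0,0,0,0,0.6,5,0,0,0,0,0,0.6,2,0,0,0,0,0,0.6,0,0,0,0,0,0]'

```text
time_s: 11.08
tcp_pos: [0.6182, -0.2862, 0.0764]
eef_rot: [0.097, 0.7, -0.097, 0.7]
force: [0.3, 0.6, 0.6]
opening: 0.0513
```

```bash
python3 - <<'E'
from go import *
f=grab_frame("side")
to(.618,-.2865,.075)
cv2.imwrite('pics/s7.png',cv2.resize(f['color'][100:220,260:400],None,fx=5,fy=5,interpolation=2))
E
```

```text
t 11.13 tcp [ 0.6184 -0.2863  0.0768] open 0.0514 F [ 0.26 -0.61  0.14] 
 need mm [ 1.8 -0.3 -0.3] rotvec [-0.006  0.001  0.   ]
```

View pics/s7.png

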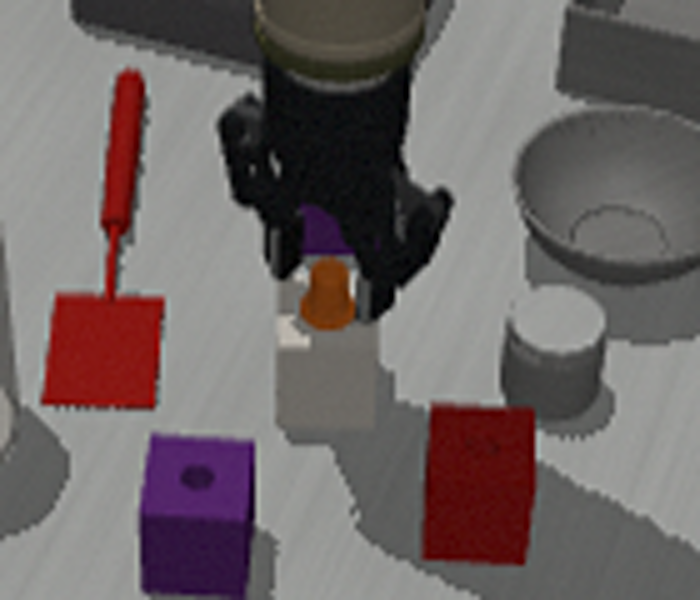

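Call:
drive_tool --increments '[0.3,1,0,0,0,0,0,0.3,0,0,0,0,0,0,0.0,0,0,0,0,0,0,0.0,0,0,0,0,0,0,0.0,0,0,0,0,0,0,0.0,0,0,0,0,0,0,0.0,0,0,0,0,0,0]' --newtons 60

```text
time_s: 11.72
tcp_pos: [0.6185, -0.2863, 0.076]
eef_rot: [0.097, 0.7, -0.097, 0.701]
force: [-0.7, 0.3, 5.5]
opening: 0.0199
```

```bash
python3 - <<'E'
from go import *
f=grab_frame("side")
to(.618,-.2865,.15)
print(read_state()["moment"])
cv2.imwrite('pics/s8.png',cv2.resize(f['color'][130:200,280:380],None,fx=7,fy=7,interpolation=2))
E
```

```text
t 11.77 tcp [ 0.6185 -0.2863  0.076 ] open 0.02 F [-0.11  0.42  4.55] 
 need mm [-74.   -0.3  -0.3] rotvec [-0.006  0.001  0.   ]
[ 0.1130934   0.1254495  -0.01210903]
```

View pics/s8.png

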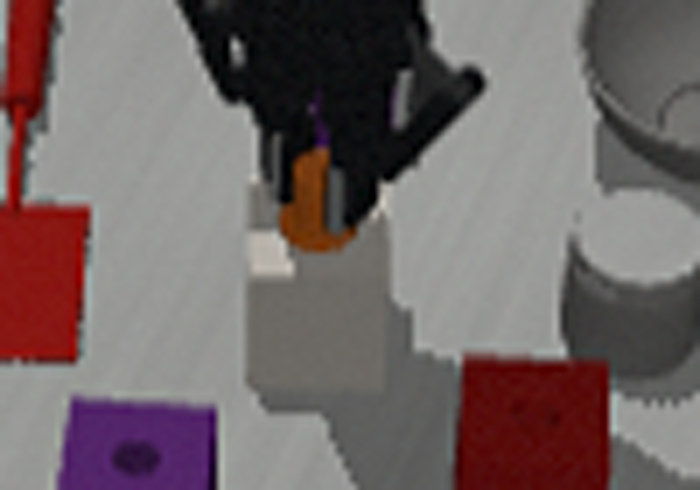

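Call:
drive_tool --increments '[0,-4,0,0,0,0,0,0,-8,0,0,0,0,0,0,-12,0,0,0,0,0,0,-15,0,0,0,0,0,0,-15,0,0,0,0,0,0,-15,0,0,0,0,0,0,-15,0,0,0,0,0,0,0,0,0,0,0,0,0,0,0,0,0,0]'

```text
invalid input
```

```bash
python3 - <<'E'
from go import *
f=grab_frame("side")
to(.4615,.0728,.17)
cv2.imwrite('pics/s9.png',cv2.resize(f['color'][80:200,260:400],None,fx=5,fy=5,interpolation=2))
E
```

```text
t 11.82 tcp [ 0.6185 -0.2863  0.076 ] open 0.0202 F [-0.34  0.2   5.68] 
 need mm [ -94.3  302.7 -248.8] rotvec [-0.005  0.001  0.   ]
```

View pics/s9.png

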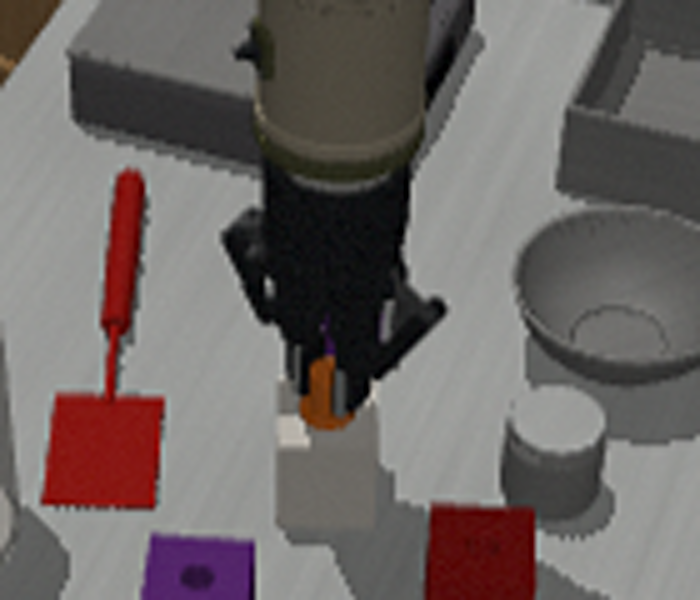

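Call:
drive_tool --increments '[0,-4,0,0,0,0,0,0,-8,0,0,0,0,0,0,-12,0,0,0,0,0,0,-20,0,0,0,0,0,0,-20,0,0,0,0,0,0,-20,0,0,0,0,0,0,-16,0,0,0,0,0,0,0,0,0,0,0,0]'

```text
time_s: 12.48
tcp_pos: [0.6199, -0.2866, 0.1806]
eef_rot: [0.097, 0.698, -0.098, 0.703]
force: [-0.6, -0.0, 0.0]
opening: 0.02
```

```bash
python3 - <<'E'
from go import *
f=grab_frame("side")
to(.4615,.0728,.175)
cv2.imwrite('pics/s10.png',cv2.resize(f['color'][80:200,260:400],None,fx=5,fy=5,interpolation=2))
E
```

```text
t 12.53 tcp [ 0.6192 -0.2865  0.1783] open 0.0199 F [-0.52 -0.01 -0.9 ] 
 need mm [   2.   302.7 -249.6] rotvec [-0.005  0.004  0.001]
```

View pics/s10.png

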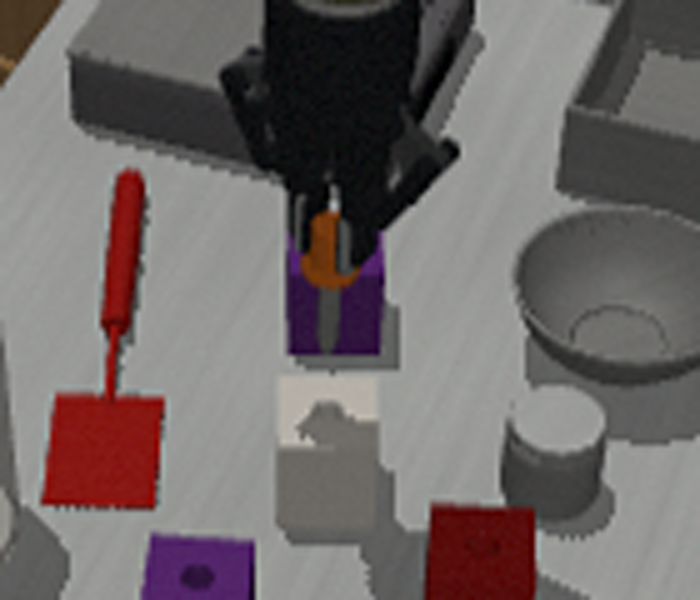

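Call:
drive_tool --increments '[0,0,15,-12,0,0,0,0,0,26,-22,0,0,0,0,0,26,-22,0,0,0,0,0,26,-22,0,0,0,0,0,26,-22,0,0,0,0,0,26,-22,0,0,0,0,0,26,-22,0,0,0,0,0,26,-22,0,0,0,0,0,26,-22,0,0,0,0,0,26,-22,0,0,0]'

```text
time_s: 13.37
tcp_pos: [0.4825, 0.0119, 0.1747]
eef_rot: [0.097, 0.701, -0.097, 0.7]
force: [1.2, 0.6, -0.6]
opening: 0.02
```

Call:
drive_tool --increments '[0,0,24,-18,0,0,0,0,0,18,-12,0,0,0,0,0,9,-7,0,0,0,0,0,0,0,0,0,0,0,0,0,0,0,0,0,0,0,0,0,0,0,0]'

```text
time_s: 13.87
tcp_pos: [0.4626, 0.0682, 0.175]
eef_rot: [0.098, 0.7, -0.098, 0.7]
force: [0.1, 0.4, 0.2]
opening: 0.0206
```

```bash
python3 - <<'E'
from go import *
f=grab_frame("side"); g=grab_frame("top")
to(.4615,.0728,.175)
cv2.imwrite('pics/s11.png',cv2.resize(f['color'][200:320,270:410],None,fx=5,fy=5,interpolation=2))
t=read_state()["tcp_pos"]
print(proj(f,[[t[0],t[1],t[2]-.07],[t[0],t[1],t[2]-.01],[.4615,.0728,.08]]))
E
```

```text
t 13.97 tcp [0.4626 0.0683 0.1751] open 0.0199 F [ 0.88  0.13 -0.59] 
 need mm [ 0.1  4.  -2.3] rotvec [-0.008 -0.     0.   ]
[[338.15582145 272.98690937]
 [339.4945158  257.80362065]
 [337.44703812 280.72665055]]
```

View pics/s11.png

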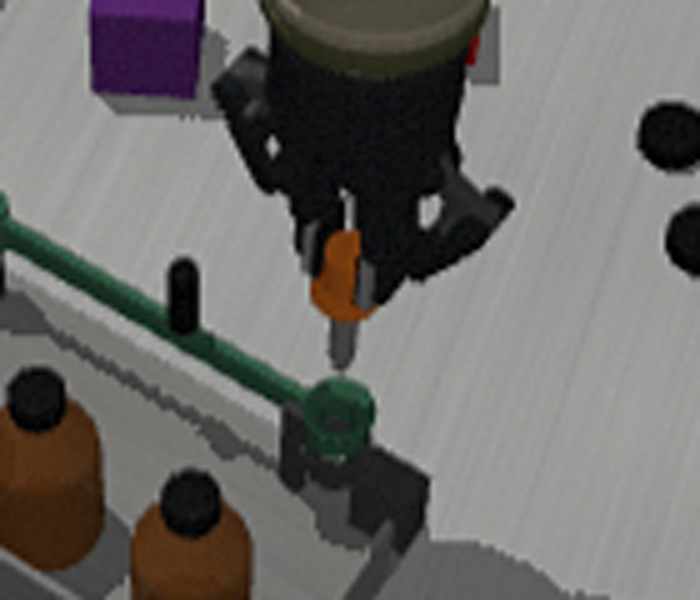

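Call:
drive_tool --increments '[0,5,2,-1,0,0,0,0,8,2,-1,0,0,0,0,5,0,0,0,0,0,0,0,0,0,0,0,0,0,0,0,0,0,0,0]'

```text
time_s: 14.38
tcp_pos: [0.461, 0.0741, 0.1567]
eef_rot: [0.097, 0.701, -0.097, 0.7]
force: [-0.3, -0.2, 0.1]
opening: 0.0202
```

```bash
python3 - <<'E'
from go import *
f=grab_frame("side"); g=grab_frame("top")
to(.4615,.0728,.175)
cv2.imwrite('pics/s12.png',cv2.resize(f['color'][240:310,300:380],None,fx=8,fy=8,interpolation=2))
cv2.imwrite('pics/t12.png',g['color'])
t=read_state()["tcp_pos"]
print(proj(f,[[t[0],t[1],t[2]-.07],[t[0],t[1],t[2]-.01],[.4615,.0728,.08],[.4615,.0728+.005,.08],[.4615+.005,.0728,.08],]))
E
```

```text
t 14.48 tcp [0.4614 0.0742 0.1573] open 0.02 F [ 1.02  0.21 -0.89] 
 need mm [-17.7  -1.3   0.4] rotvec [-0.005  0.    -0.   ]
[[337.43117127 279.50680305]
 [338.72699061 264.73738481]
 [337.44703812 280.72665055]
 [336.72643588 282.53014875]
 [335.34689441 280.03764831]]
```

View pics/s12.png

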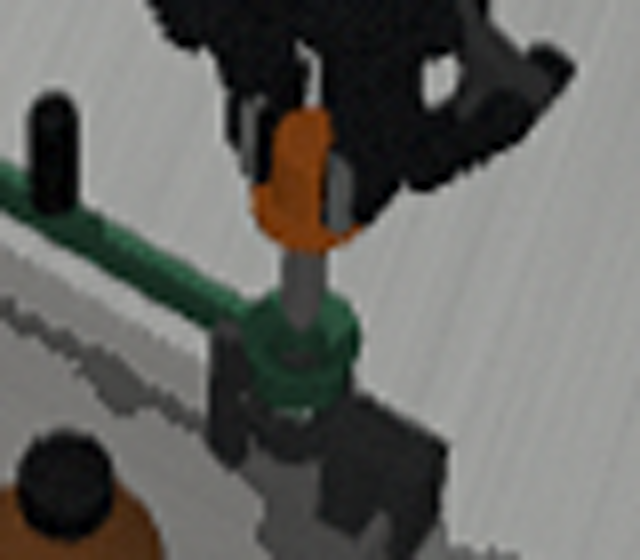

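View pics/t12.png

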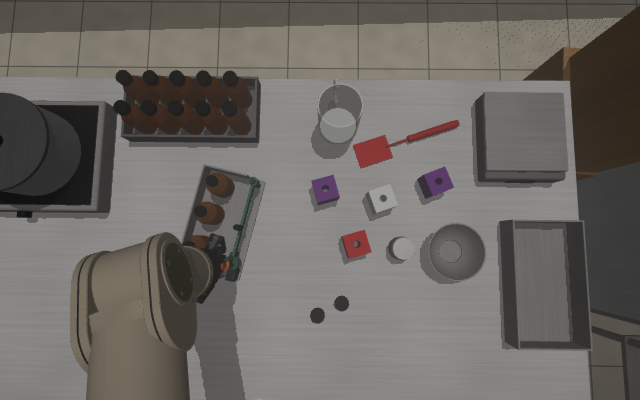

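Call:
drive_tool --increments '[0,3,0,0,0,0,0,0,3,0,0,0,0,0,0,3,0,0,0,0,0,0,3,0,0,0,0,0,0,0,0,0,0,0,0]'

```text
time_s: 14.9
tcp_pos: [0.461, 0.0741, 0.1446]
eef_rot: [0.097, 0.701, -0.097, 0.7]
force: [0.2, 0.1, -1.5]
opening: 0.0201
```

Call:
drive_tool --increments '[0,3,0,0,0,0,0,0,3,0,0,0,0,0,0,0,0,0,0,0,0]'

```text
time_s: 15.15
tcp_pos: [0.4611, 0.0741, 0.1387]
eef_rot: [0.097, 0.701, -0.097, 0.7]
force: [-0.2, 1.6, -0.2]
opening: 0.0199
```

```bash
python3 - <<'E'
from go import *
f=grab_frame("side")
to(.4615,.0728,.09); print(read_state()["moment"])
cv2.imwrite('pics/s13.png',cv2.resize(f['color'][240:310,300:380],None,fx=8,fy=8,interpolation=2))
E
```

```text
t 15.2 tcp [0.4612 0.0741 0.139 ] open 0.0203 F [-0.43 -0.14 -0.87] 
 need mm [49.  -1.2  0.7] rotvec [-0.005 -0.001  0.   ]
[-0.02828309  0.0363279   0.03153899]
```

View pics/s13.png

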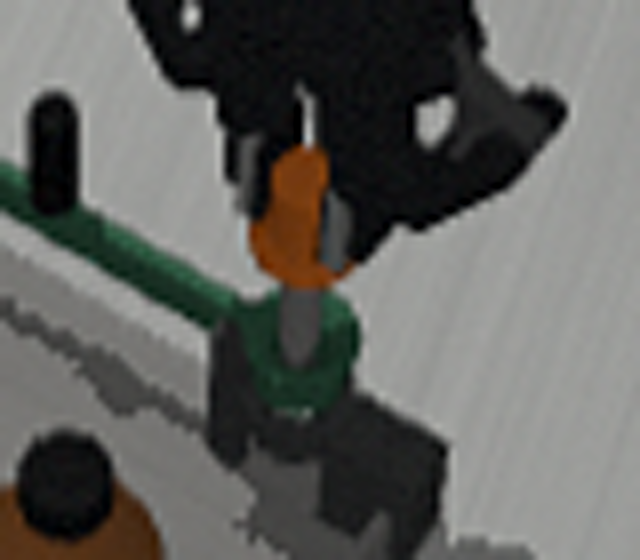

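Call:
drive_tool --increments '[0,3,0,0,0,0,0,0,3,0,0,0,0,0,0,0,0,0,0,0,0]'

```text
time_s: 15.45
tcp_pos: [0.4611, 0.0741, 0.1327]
eef_rot: [0.097, 0.701, -0.097, 0.7]
force: [-0.6, -0.9, -1.3]
opening: 0.0202
```

Call:
drive_tool --increments '[0,3,0,0,0,0,0,0,3,0,0,0,0,0,0,0,0,0,0,0,0]'

```text
time_s: 15.7
tcp_pos: [0.4611, 0.0741, 0.1267]
eef_rot: [0.097, 0.701, -0.097, 0.7]
force: [-1.0, -0.0, -0.5]
opening: 0.0203
```

Call:
drive_tool --increments '[0,3,0,0,0,0,0,0,3,0,0,0,0,0,0,0,0,0,0,0,0]'

```text
time_s: 15.95
tcp_pos: [0.4611, 0.0741, 0.1207]
eef_rot: [0.097, 0.701, -0.097, 0.7]
force: [0.6, 0.5, -0.7]
opening: 0.0201
```

Call:
drive_tool --increments '[0,3,0,0,0,0,0,0,3,0,0,0,0,0,0,0,0,0,0,0,0]'

```text
time_s: 16.2
tcp_pos: [0.4611, 0.0741, 0.1147]
eef_rot: [0.097, 0.701, -0.097, 0.7]
force: [0.5, -0.2, -0.5]
opening: 0.0197
```

```bash
python3 - <<'E'
from go import *
f=grab_frame("side")
to(.4615,.0728,.09); print(read_state()["moment"])
cv2.imwrite('pics/s14.png',cv2.resize(f['color'][240:310,300:380],None,fx=8,fy=8,interpolation=2))
E
```

```text
t 16.25 tcp [0.4611 0.0742 0.1149] open 0.0203 F [ 0.19 -0.09 -0.88] 
 need mm [24.9 -1.2  0.7] rotvec [-0.005 -0.001  0.   ]
[-0.04390502 -0.00432356  0.0425557 ]
```

View pics/s14.png

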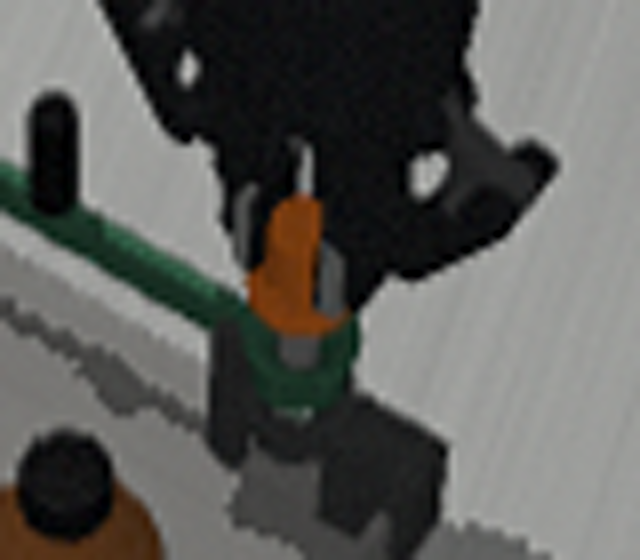

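Call:
drive_tool --increments '[0,3,0,0,0,0,0,0,3,0,0,0,0,0,0,0,0,0,0,0,0]'

```text
time_s: 16.5
tcp_pos: [0.4611, 0.0741, 0.1087]
eef_rot: [0.097, 0.701, -0.097, 0.7]
force: [-0.4, -0.3, -0.8]
opening: 0.0202
```

Call:
drive_tool --increments '[0,3,0,0,0,0,0,0,3,0,0,0,0,0,0,0,0,0,0,0,0]'

```text
time_s: 16.75
tcp_pos: [0.4611, 0.0741, 0.1027]
eef_rot: [0.097, 0.701, -0.097, 0.7]
force: [-0.1, 0.3, -0.6]
opening: 0.0199
```

Call:
drive_tool --increments '[0,3,0,0,0,0,0,0,3,0,0,0,0,0,0,0,0,0,0,0,0]'

```text
time_s: 17.0
tcp_pos: [0.4611, 0.0741, 0.0967]
eef_rot: [0.097, 0.701, -0.097, 0.7]
force: [-0.1, -0.1, -1.4]
opening: 0.0201
```

Call:
drive_tool --increments '[0,2,0,0,0,0,0,0,2,0,0,0,0,0,0,0,0,0,0,0,0]'

```text
time_s: 17.25
tcp_pos: [0.4612, 0.0741, 0.0929]
eef_rot: [0.097, 0.701, -0.097, 0.7]
force: [0.5, -1.0, -1.5]
opening: 0.0198
```

Going on in 1 mm steps until it seats.

Call:
drive_tool --increments '[0,1,0,0,0,0,0,0,1,0,0,0,0,0]'

```text
time_s: 17.42
tcp_pos: [0.4615, 0.0742, 0.0913]
eef_rot: [0.097, 0.7, -0.097, 0.7]
force: [-0.4, 0.1, 0.3]
opening: 0.0196
```

Call:
drive_tool --increments '[0,1,0,0,0,0,0,0,0,0,0,0,0,0]'

```text
time_s: 17.58
tcp_pos: [0.4613, 0.0741, 0.0901]
eef_rot: [0.097, 0.7, -0.097, 0.7]
force: [-0.4, 0.8, -1.6]
opening: 0.0196
```

Call:
drive_tool --increments '[0,1,0,0,0,0,0,0,0,0,0,0,0,0]'

```text
time_s: 17.75
tcp_pos: [0.4614, 0.0742, 0.0898]
eef_rot: [0.097, 0.7, -0.097, 0.7]
force: [-3.5, -2.7, 7.8]
opening: 0.0201
```

```bash
python3 - <<'E'
from go import *
f=grab_frame("side")
to(.4615,.0728,.09); print(read_state()["moment"])
cv2.imwrite('pics/s15.png',cv2.resize(f['color'][240:310,300:380],None,fx=8,fy=8,interpolation=2))
E
```

```text
t 17.8 tcp [0.4614 0.0742 0.0898] open 0.0196 F [-3.51 -1.42  8.04] 
 need mm [-0.2 -1.3  0.5] rotvec [-0.005  0.     0.   ]
[-0.14220198  0.79126197  0.00080037]
```

View pics/s15.png

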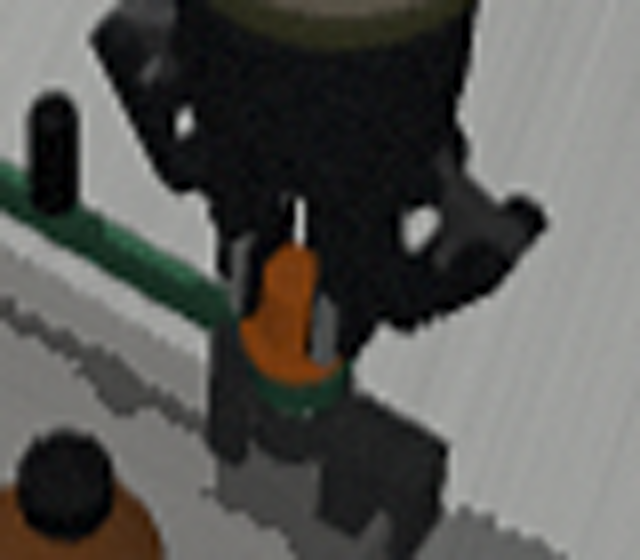

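Call:
drive_tool --increments '[0.3,0,0,0,0,0,0,0.45,0,0,0,0,0,0,0.6,0,0,0,0,0,0,0.6,0,0,0,0,0,0,0.6,0,0,0,0,0,0,0.6,0,0,0,0,0,0]'

```text
time_s: 18.3
tcp_pos: [0.4614, 0.0742, 0.0893]
eef_rot: [0.097, 0.7, -0.097, 0.7]
force: [-0.4, 0.4, 0.1]
opening: 0.0511
```

```bash
python3 - <<'E'
from go import *
f=grab_frame("side")
to(.4615,.0728,.09)
cv2.imwrite('pics/s16.png',cv2.resize(f['color'][240:310,300:380],None,fx=8,fy=8,interpolation=2))
E
```

```text
t 18.35 tcp [0.4614 0.0742 0.0893] open 0.051 F [ 0.43 -0.61 -0.11] 
 need mm [-0.7 -1.3  0.5] rotvec [-0.005  0.     0.   ]
```

View pics/s16.png

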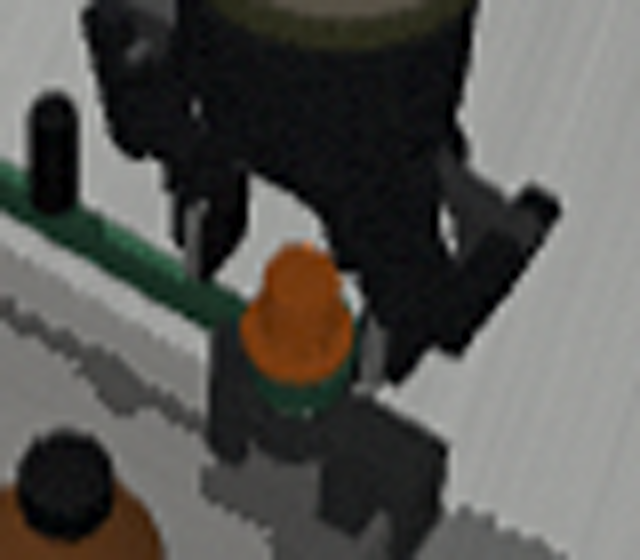

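Released, and the pin stands clear between the fingers. Now I lift straight up and move away.

Call:
drive_tool --increments '[0.6,-5,0,0,0,0,0,0.6,-10,0,0,0,0,0,0.6,-20,0,0,0,0,0,0.6,-20,0,0,0,0,0,0.6,-20,0,0,0,0,0,0.6,-20,0,0,0,0,0,0.6,0,-25,0,0,0,0,0.6,0,-30,0,0,0,0,0.6,0,-30,0,0,0,0,0.6,0,-30,0,0,0,0]'

```text
time_s: 19.18
tcp_pos: [0.4297, -0.0374, 0.1855]
eef_rot: [0.097, 0.7, -0.097, 0.701]
force: [0.6, -0.3, -0.2]
opening: 0.0511
```

Call:
drive_tool --increments '[0.6,0,-30,0,0,0,0,0.6,0,-30,0,0,0,0,0.6,0,-30,0,0,0,0,0.6,0,-20,0,0,0,0,0.6,0,0,0,0,0,0,0.6,0,0,0,0,0,0]'

```text
time_s: 19.68
tcp_pos: [0.4, -0.1429, 0.1852]
eef_rot: [0.098, 0.7, -0.098, 0.701]
force: [0.0, 0.4, -0.6]
opening: 0.0512
```

```bash
python3 - <<'E'
from go import *
np.set_printoptions(precision=4,suppress=True)
f=grab_frame("side"); g=grab_frame("top")
to(.4615,.0728,.09)
a=cv2.resize(f['color'][220:340,220:400],None,fx=4,fy=4,interpolation=2)
cv2.imwrite('pics/s17.png',a); cv2.imwrite('pics/t17.png',cv2.resize(g['color'][150:300,170:470],None,fx=2.6,fy=2.6,interpolation=2))
mf=omask(f); mf[:220]=0; mf[:,:325]=0
def cost(p):
    zf=p[2]
    r=ren(f,[cyl(p[0],p[1],zf,zf+.005,.016),cyl(p[0],p[1],zf+.005,zf+.032,.011)])
    return np.abs(cv2.GaussianBlur(r,(5,5),1)-cv2.GaussianBlur(mf,(5,5),1)).sum()/mf.sum()
for z in (.074,.077,.080,.083,.086): print(z,cost((.4618,.0735,z)))
E
```

```text
t 19.78 tcp [ 0.4005 -0.1414  0.1849] open 0.0512 F [0.44 0.78 0.26] 
 need mm [ 95.  222.7   0.5] rotvec [-0.004  0.001 -0.   ]
0.074 0.319756290648584
0.077 0.33063746758964496
0.08 0.33673951537723484
0.083 0.3858259569606648
0.086 0.4740794857534303
```

View pics/s17.png

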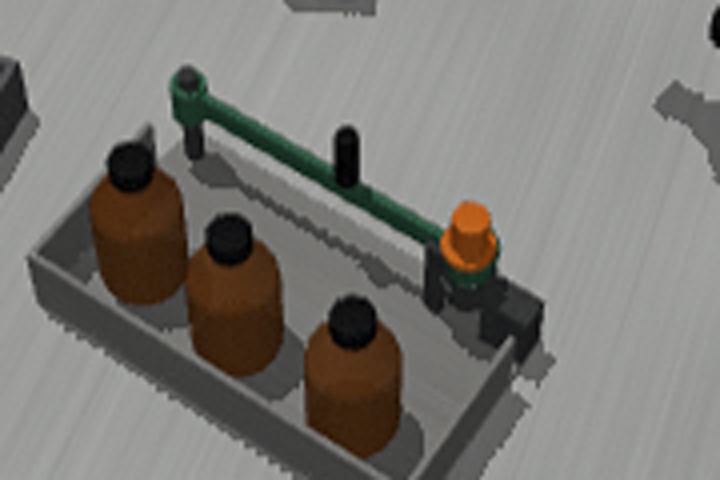

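View pics/t17.png

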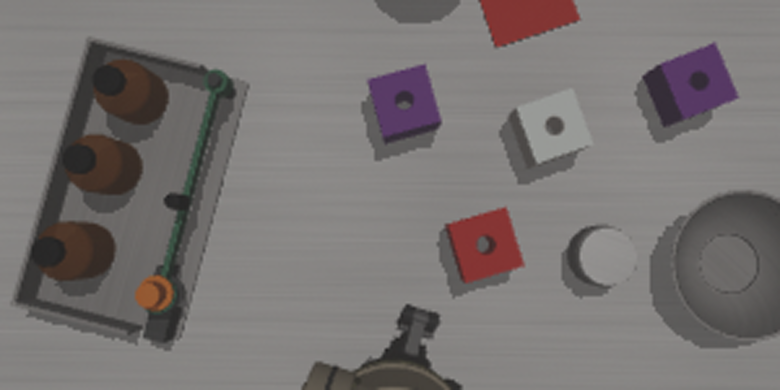

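```bash
python3 -c "
from rig import *
print(read_state()['force']); print(finish_job())"
```

```text
[0.43868193 0.77753263 0.26238044]
the job is handed in; nothing more can be done
None
```

I swung the gate shut with the closed fingers on its post. I then took the pin from the white block, threaded it down through both knuckles and handed the job in at about 20 s.

**Gate:** the push force rose to about 15 N at the stop. The post was at the same place in the side picture before and after threading, (307, 253).

**Pin:** it went in with no noticeable resistance. About 8 N came up when the tool was 90 mm above the table, the height I expected with the flange home. I then opened the fingers, lifted straight up and moved clear.

**Last pictures:** the orange flange sits flat on the green knuckle. The bottles, tin and bowl look unmoved, and the tool force reads near zero.

**Checks that were weak or disagreed:**
- **Flange height by outline:** matching the flange's outline in the side picture was too insensitive to pin down its height. It fitted 74 to 80 mm about equally well and 83 mm or more worse. That rules out a raised head, but the seating rests on the contact height and the view.
- **Knuckle position:** the point network and my own fits differed by up to 8 mm. I used the fits, and the pin went in cleanly.
- **Refused move:** one move call was refused because I miscounted its rows. Nothing moved, and I sent it again.

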